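# Raise the loader gate and push the sample rack home

### The job

The lane of the sample loader is closed by a counterweighted gate arm. Push the arm up past its balance point so that it stays raised by itself, and then push the waiting tube rack along the lane, under the raised arm, until it is fully home against the intake. Push only: do not lift or tip the rack, and leave everything else standing where it is.

Things in the scene. Friction and masses are not known exactly. Their poses are not given: they have to be found in the camera images.
- bay: the rack loader, fixed to the table. Origin: on the table (z = 0), under the lane's middle line, in the gate's plane; +x runs along the lane into the intake, +y to its left, z up. Lane floor at z = 12 mm between two guide walls 27 mm apart, 6 mm thick, tops at z = 32 mm, from x = -225 mm to the intake. A post 107 mm high stands left of the lane at x = 15 to 33, y = 50 to 70 mm
- intake (a point): middle of the lane floor where it meets the intake's front face, the rack's end stop: x = 95, y = 0, z = 12 mm of the loader, same axes. The intake is a white housing 180 mm deep, 240 mm wide (y -100 to 140 mm), 125 mm high
- gate (a joint): angle of the gate arm, rad: 0 = level across the lane, resting on its lower stop; grows as the free end rises; 1.72 = upper stop, just past upright. Axis along the loader's x. Balance point at about 0.8 rad: below it the arm falls shut, above it it falls open to the upper stop and stays. Damped (0.2 N m s/rad); raising it slowly takes about 1 to 3 N near the free end
- gate_pivot (a point): the gate's pivot, on the arm's middle line, at x = 0, y = 60, z = 95 mm of the loader; its axes turn with the arm, -y points along the arm. At 0 rad the arm, a steel bar 14 mm thick (along the lane) and 16 mm high, runs level across the lane to the right, underside 87 mm above the table. A dark counterweight (44 mm disc, 36 mm thick) sits 70 mm from the pivot, up and to the left
- gate_end (a point): free end of the gate arm, on its middle line, 215 mm from the pivot; nothing stands under the last 100 mm of the arm
- rack: the waiting tube rack, loose: grey block 130 mm long (its x, along the lane), 24 mm wide, 70 mm high, with five capped tubes fixed in it, tops at 104 mm; 0.2 to 0.4 kg. It stands on the lane floor between the guides, wholly on the near side of the gate. Origin: centre of its underside, 65 mm from its flat ends. Home, its origin is at x = 30 mm of the loader, its rear end 35 mm short of the gate's plane
- spare_rack: another grey tube rack of the same shape (130 x 24 x 70 mm, three tubes up to 104 mm high), parked on the table left of the loader, about 175 mm from the lane; leave it. Origin: centre of its underside
- pot: small white-capped sample pot, 48 mm across, 60 mm high, on the table behind the gate's free end; leave it. Origin: centre of its underside
- reagent: amber bottle 44 mm across, 65 mm high, standing on top of the intake housing; leave it. Origin: centre of its underside
- tip_box: pipette-tip box with clear lid, 87 x 122 x 59 mm, on the table to the right; leave it. Origin: centre of its underside
- beaker: glass beaker 70 mm across, 85 mm high, on the table to the right; leave it. Origin: centre of its underside
- stapler: stapler 130 x 34 x 40 mm, on the table to the left; leave it. Origin: centre of its underside
- wash: white wash bottle 72 mm across, 160 mm high, on the table to the left; leave it. Origin: centre of its underside

How it is judged:
By the outcome, as a careful person would: the job done as asked, in the order asked, and still so for the second after the job is handed in, with the robot touching nothing.
It also fails if it takes over 51 s, if anything falls off the work surface, if the arm or the gripper's body presses on something with over 40 N, if the wrist force passes 120 N, or if a joint passes its speed limit or range.

### The arm

A 6-joint arm with a two-finger parallel gripper is mounted at the origin on the work surface. World frame = base frame: x ahead of the robot, y to its left, z up, the work surface at z = 0. Lengths are in m, angles in rad, forces in N, time in s.
With the tool pointing down it reaches from about 0.3 to 0.85 m from the base axis. Payload 5.4 kg.
Tool frame: the origin (TCP) lies at the very end of the fingers, on their centre line; the grasp point (between the pads) lies 19 mm behind it (hold_point_z is the z of the grasp point in the tool frame, in m); z points along the fingers, y is the direction in which the jaws open and shut (so a half turn about z gives the same grasp; the last joint's range is limited). The gripper opens to 85 mm and grips with 20 to 120 N. Pads are 22 mm wide; open, the fingers measure 114 mm over their backs; the gripper's body (76 mm by 85 mm) begins 54 mm behind the grasp point. The pads swing forward as they close: fully open they stand 13 mm farther back than shut.
Start: joints at [-1.333, 0.158, 1.597, -0, 1.386, -0.21], TCP at [0.249, -0.518, 0.231] pointing down, gripper open.
Joint ranges: [-2.91, 2.91], [-0.94, 2.29], [0.18, 2.7], [-1.29, 4.43], [0.17, 2.64], [-3, 3]. Speed limits (rad/s): [2.57, 2.57, 3.14, 3.14, 3.14, 3.14].

### API

Orientations are given as a rotation vector (axis times angle).
In Python, from workcell import get_obs, capture, close_job, regions_of, hold_point_z gives the robot as it stands.
- The arm moves only by the shell command python3 -m creep 'ROWS' [FORCE]. ROWS is JSON, a list of rows, each an object of numbers: "grip": the closure, from 0 (fully open) to 1 (shut); "dx", "dy", "dz": the shift along the tool's x, y, z in cm; "twist": the turn about the tool's z in degrees. In form: [{"grip": .., "dx": .., "dy": .., "dz": .., "twist": ..}, ...]. A call has 1 to 8 rows; each row is the pose to reach, as a shift and turn from the pose commanded when the call began, along the tool's axes at that moment; what a row does not reach only later rows make up. A row lasts 1/12 s, in which the tool goes at most 41.7 mm and 7.16 degrees, less where a joint would pass 70% of its speed; a pose out of reach is approached as far as the arm can. A call with a gripper value outside its range is refused whole. The fingers move at their own pace and stop on an object; FORCE is the grip in N (left out, the last holds). Time passes only in rows, so rows that repeat a pose let the fingers close. It gives the time, the measured TCP pose, the force and the opening at its end, in the units of the state.
- get_obs(): the state, without advancing time (a new reading comes with each control period).
- capture(name): name is "scene" or "top"; returns a dict with "frame" (480x640x3 uint8, red, green, blue), "z_map" (480x640 float32, m along the optical axis (not along the pixel's ray), 0 where there is no reading), "mtx" (3x3 intrinsics, pixels), "R" (3x3) and "t" (3): a world point X has camera coordinates R X + t. Camera axes: x right, y down, z forward; pixel columns grow to the right and rows downward; lengths in m; the calibration is good to about 2 mm. A picture is of the moment at which its call begins.
- close_job(): hands the job in, once; it reports no verdict.
Trained networks look in a picture, given as the dict that the camera call returned (one of the last four; its "shot" number tells which), for a name from the list of things; names that differ only in an ending like _2 or _b are one class to them, and where a whole thing is asked for, a point or a joint stands for the part that bears it (a point fixed in the world has none). Each returns a list of dicts, best first, with "confidence" (0 to 1); they miss things now and then, are a little off and sometimes report something else, mostly with a low value. They report only what shows in the picture. A call takes as long as a camera call.
- regions_of(picture, thing): "mask" (480x640 bool, what is visible of it) and "extent" ([left, top, right, bottom] in pixels, round what is visible of it).
The state is a dict: "clock": time; "qpos": joint angles; "dq": joint speeds; "joint_torque": joint torques, N m; "ee_pos": TCP position; "eef_rot": TCP orientation; "force": force on the tool from outside, world axes, zero at the start; "moment": the same for the moment, N m; "opening": finger opening in m.
Only numpy, scipy, OpenCV 4.12 (cv2) and the standard library are available. Lean on these libraries where they do the work, as an engineer would, in place of code of your own. Each camera call takes 0.05 s, during which the arm holds its last target. There are 200 camera calls.

## Working session

There is one attempt and no reset: what is moved stays moved. The work goes in short steps, Python scripts to look and compute and a shell command to move; the robot and the scene stay as the last step left them, time stands still between calls to the robot, and variables do not carry over. Pictures are saved under pics/ and viewed, about 8 in all and at most 12, crops included, and the job is handed in when it is done.

```bash
mkdir -p pics
cat > h.py <<'E'
import numpy as np, cv2
from workcell import *
def pts(c,mask=None):
    z=c["z_map"]; m=z>0
    if mask is not None: m&=mask
    v,u=np.nonzero(m); d=z[v,u]; K=c["mtx"]
    P=np.c_[(u-K[0,2])/K[0,0]*d,(v-K[1,2])/K[1,1]*d,d]
    return (P-c["t"])@c["R"]
def save(c,n): cv2.imwrite(f"pics/{n}.png",c["frame"][:,:,::-1])
E
python3 - <<'E'
from h import *
o=get_obs(); print({k:np.round(v,3).tolist() for k,v in o.items()}, hold_point_z)
a=capture("scene"); b=capture("top")
cv2.imwrite("pics/both.png",cv2.resize(np.hstack([a["frame"],b["frame"]])[:,:,::-1],(800,300)))
save(b,"top")
save(a,"scene")
for n,c in(("scene",a),("top",b)):
  print(n,"campos",-c["R"].T@c["t"])
  for t in["bay","gate","rack","spare_rack","pot","reagent","tip_box","beaker","stapler","wash"]:
    for r in regions_of(c,t)[:2]:
      P=pts(c,r["mask"])
      if len(P)<10: continue
      zt=np.percentile(P[:,2],97); T=P[P[:,2]>zt-.015]
      rc=cv2.minAreaRect((P[:,:2]*1000).astype(np.float32))
      print(t,round(r["confidence"],2),r["extent"],"med",np.median(P,0).round(3),"ztop",zt.round(3),"topc",T.mean(0).round(3),"rect",np.round(rc[0]),np.round(rc[1]),round(rc[2],1))
E
```

```text
{'clock': 0.0, 'qpos': [-1.333, 0.159, 1.598, -0.0, 1.386, -0.21], 'dq': [0.001, 0.001, -0.001, 0.0, 0.0, -0.0], 'joint_torque': [0.001, -39.6, -33.143, -0.0, 0.008, 0.0], 'ee_pos': [0.249, -0.518, 0.23], 'eef_rot': [-3.061, -0.697, 0.0], 'force': [0.091, -0.021, -0.156], 'moment': [0.003, -0.014, -0.023], 'opening': 0.086} -0.0187
scene campos [1.30551689 0.61976052 0.75545666]
bay 0.84 [197.8, 241.5, 372.0, 413.7] med [0.857 0.175 0.122] ztop 0.129 topc [0.829 0.173 0.127] rect [710.  74.] [590. 347.] 24.1
rack 0.71 [311.8, 223.1, 342.4, 287.8] med [0.561 0.073 0.081] ztop 0.117 topc [0.56  0.069 0.112] rect [513.  34.] [316.  71.] 36.6
spare_rack 0.89 [383.5, 253.2, 410.5, 325.8] med [0.578 0.262 0.068] ztop 0.104 topc [0.545 0.252 0.1  ] rect [504. 233.] [235.  39.] 23.1
pot 0.86 [206.9, 288.2, 223.7, 315.8] med [ 0.808 -0.053  0.055] ztop 0.062 topc [ 0.803 -0.053  0.059] rect [841. -17.] [161.  45.] 45.4
reagent 0.75 [206.4, 283.3, 225.9, 313.7] med [ 0.806 -0.054  0.056] ztop 0.061 topc [ 0.8   -0.056  0.057] rect [767. -82.] [124.  42.] 36.7
reagent 0.73 [241.3, 265.0, 264.8,
[... 1903 characters left out ...]
] [45. 43.] 41.6
reagent 0.61 [301.1, 146.7, 317.7, 165.0] med [0.809 0.075 0.167] ztop 0.192 topc [0.813 0.076 0.188] rect [813.  76.] [42. 41.] 0.9
tip_box 0.96 [464.2, 252.5, 513.7, 282.4] med [ 0.507 -0.445  0.058] ztop 0.064 topc [ 0.508 -0.45   0.058] rect [ 509. -451.] [ 86. 125.] 1.0
beaker 0.69 [469.7, 181.8, 499.0, 208.0] med [ 0.723 -0.438  0.045] ztop 0.086 topc [ 0.72  -0.429  0.081] rect [ 719. -427.] [65. 69.] 34.1
stapler 0.91 [160.7, 304.0, 207.3, 331.0] med [0.356 0.435 0.037] ztop 0.045 topc [0.355 0.441 0.038] rect [351. 440.] [130.  39.] 69.3
wash 0.55 [147.2, 235.0, 181.7, 259.8] med [0.552 0.476 0.108] ztop 0.162 topc [0.554 0.491 0.158] rect [563. 493.] [89. 71.] 18.2
```

View pics/top.png

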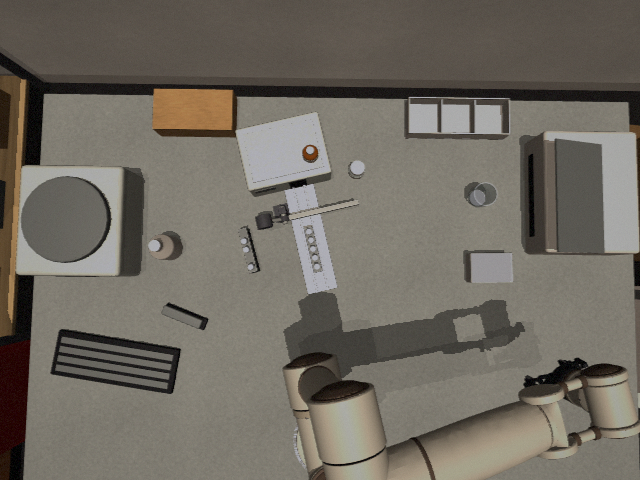

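View pics/scene.png

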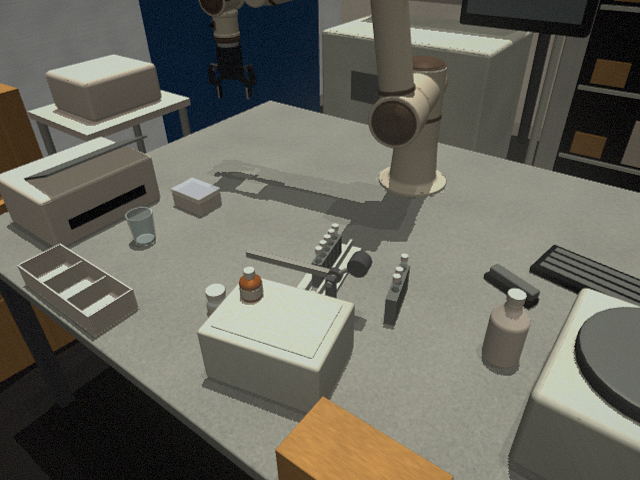

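The top view shows the lane running from (322,290) to (300,185). The gate arm runs from (280,218) to (358,203), the pot is at (357,169), and the rack's tubes are at (308–317, 230–268). The scene view agrees: arm level, and the rack on the near side of the gate.

The tool can only point down, so I'll pinch the free end lightly with the jaws along the lane and lift it along its arc. First I'll fit the loader frame.

```bash
cat >> h.py <<'E'
def best(c,t):
    r=regions_of(c,t); return r[0]["mask"] if r else None
E
python3 - <<'E'
from h import *
b=capture("top");a=capture("scene")
g=best(b,"gate")
def line(P):
    l=cv2.fitLine(P[:,:2].astype(np.float32),cv2.DIST_HUBER,0,.001,.001).ravel(); return l
P=pts(b,g); 
P=P[(P[:,2]>.088)&(P[:,2]<.112)]
P=P[P[:,1]<.10]
l=line(P); d=l[:2]*(-np.sign(l[1])); s=(P[:,:2]-l[2:])@d
end=l[2:]+d*np.percentile(s,99.5)
print("arm dir deg",np.degrees(np.arctan2(d[1],d[0])),"end",end,"z",np.median(P[:,2]),"n",len(P))
P2=pts(a); P2=P2[(P2[:,2]>.090)&(P2[:,2]<.106)]; q=(P2[:,:2]-end)@d; n=(P2[:,:2]-end)@np.array([-d[1],d[0]])
k=(abs(n)<.02)&(q>-.1)&(q<.03); print("scene arm", n[k].mean(),np.ptp(n[k]),np.percentile(q[k],99),k.sum())
# housing top
P=pts(b); H=P[(abs(P[:,2]-.125)<.006)&(P[:,0]>.6)&(P[:,1]>-.1)&(P[:,1]<.35)]
rc=cv2.minAreaRect((H[:,:2]*1000).astype(np.float32)); print("housing",rc)
r=best(b,"rack");R=pts(b,r);R=R[(R[:,2]>.06)&(R[:,2]<.09)];print("rack",cv2.minAreaRect((R[:,:2]*1000).astype(np.float32)),line(R))
# guide walls tops
th=np.radians(13.8)
W=P[(abs(P[:,2]-.032)<.005)&(P[:,0]>.35)&(P[:,0]<.75)&(abs(P[:,1]-.07)<.12)]
print("walls",cv2.minAreaRect((W[:,:2]*1000).astype(np.float32)),len(W))
E
```

```text
arm dir deg -76.60126 end [ 0.68699667 -0.0588862 ] z 0.10186676108863428 n 313
scene arm 0.004737067631788782 0.019305943445222722 0.001862231469455796 342
housing ((754.884765625, 135.030029296875), (326.5410461425781, 239.3323211669922), 13.74888801574707)
rack ((553.6243286132812, 65.2970962524414), (127.94680786132812, 24.736446380615234), 13.711015701293945) [0.9715547  0.23681518 0.5521684  0.06479697]
walls ((582.8458251953125, 103.34949493408203), (319.9367980957031, 103.0086669921875), 12.881465911865234) 380
```

```bash
cat > go.py <<'E'
import sys
from h import *
from scipy.spatial.transform import Rotation as Ro
end=np.array([.687,-.0589,.095]); yaw=13.6
u=np.array([np.cos(np.radians(yaw)),np.sin(np.radians(yaw)),0]); v=np.array([-u[1],u[0],0])
O=end+.155*v; O[2]=0
def goto(lx,ly,z,tyaw):  # loader coords m -> tool deltas
    o=get_obs(); R=Ro.from_rotvec(o["eef_rot"]).as_matrix()
    d=R.T@(O+lx*u+ly*v+[0,0,z]-o["ee_pos"]); cy=np.degrees(np.arctan2(R[1,0],R[0,0]))
    L=o["ee_pos"]-O
    print("at loader mm",np.round([L@u*1e3,L@v*1e3,L[2]*1e3],1),"yaw",round(cy-yaw,1),"| dxyz cm",np.round(d*100,2),"twist",round((cy-yaw-tyaw+180)%360-180,1),
      "F",np.round(o["force"],1),"open",round(o["opening"],4),"t",round(o["clock"],2))
if __name__=="__main__": goto(*map(float,sys.argv[1:]))
E
python3 go.py 0 -.140 .20 90
python3 -m creep '[{"grip":0.3,"dx":30,"dy":-12,"dz":0,"twist":-55},{"grip":0.3,"dx":30,"dy":-12,"dz":0,"twist":-55},{"grip":0.3,"dx":30,"dy":-12,"dz":0,"twist":-55},{"grip":0.3,"dx":30,"dy":-12,"dz":0,"twist":-55},{"grip":0.3,"dx":30,"dy":-12,"dz":0,"twist":-55},{"grip":0.3,"dx":30,"dy":-12,"dz":0,"twist":-55},{"grip":0.3,"dx":30,"dy":-12,"dz":0,"twist":-55},{"grip":0.3,"dx":30,"dy":-12,"dz":0,"twist":-55}]' 20
python3 go.py 0 -.140 .20 90
```

```text
at loader mm [-533.8 -498.5  231.3] yaw 12.1 | dxyz cm [ 59.69 -23.91   3.13] twist -77.9 F [0.1 0.4 0.7] open 0.0854 t 1.3
clock: 1.97
ee_pos: [0.4691, -0.2776, 0.2315]
eef_rot: [2.387, 2.042, 0.001]
force: [-0.2, -1.4, 1.1]
opening: 0.0602
at loader mm [-263.2 -316.3  231.5] yaw 67.5 | dxyz cm [26.37 17.56  3.18] twist -22.5 F [-0.2 -1.4  1.1] open 0.0602 t 1.97
```

```bash
python3 -m creep '[{"grip":0.4,"dx":26.3,"dy":17.6,"dz":0,"twist":-22.5},{"grip":0.4,"dx":26.3,"dy":17.6,"dz":0,"twist":-22.5},{"grip":0.4,"dx":26.3,"dy":17.6,"dz":0,"twist":-22.5},{"grip":0.4,"dx":26.3,"dy":17.6,"dz":0,"twist":-22.5},{"grip":0.4,"dx":26.3,"dy":17.6,"dz":0,"twist":-22.5},{"grip":0.4,"dx":26.3,"dy":17.6,"dz":0,"twist":-22.5},{"grip":0.4,"dx":26.3,"dy":17.6,"dz":0,"twist":-22.5},{"grip":0.4,"dx":26.3,"dy":17.6,"dz":0,"twist":-22.5}]' 20
python3 go.py 0 -.140 .20 90
python3 -m creep '[{"grip":0.4,"dz":2},{"grip":0.4,"dz":2},{"grip":0.4,"dz":2},{"grip":0.4,"dz":2}]'
python3 go.py 0 -.140 .078 90
python3 - <<'E'
from h import *
c=capture("scene"); cv2.imwrite("pics/s2.png",cv2.resize(c["frame"][140:340,180:400,::-1],(770,700)[:2] and (660,600),interpolation=cv2.INTER_CUBIC))
E
```

```text
clock: 2.63
ee_pos: [0.6857, -0.0456, 0.231]
eef_rot: [-1.949, -2.464, -0.002]
force: [0.1, 0.6, 0.2]
opening: 0.0514
at loader mm [   1.8 -141.7  231. ] yaw 89.7 | dxyz cm [ 0.17 -0.19  3.1 ] twist -0.3 F [0.1 0.6 0.2] open 0.0514 t 2.63
at loader mm [   1.8 -141.7  231. ] yaw 89.7 | dxyz cm [ 0.16 -0.2  15.3 ] twist -0.3 F [0.1 0.6 0.2] open 0.0514 t 2.63invalid input
```

View pics/s2.png

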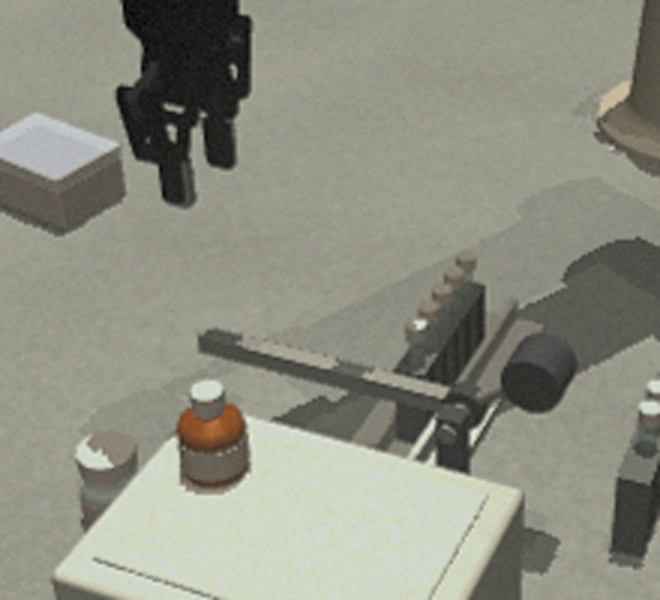

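The crop shows the gripper's fingers at (175–225, 190) over the arm's free end at (205,340). The second call was refused because every row needs all five keys. I'll descend now.

```bash
python3 -m creep '[{"grip":0.4,"dx":0.2,"dy":-0.2,"dz":2,"twist":0},{"grip":0.4,"dx":0.2,"dy":-0.2,"dz":4,"twist":0},{"grip":0.4,"dx":0.2,"dy":-0.2,"dz":7,"twist":0},{"grip":0.4,"dx":0.2,"dy":-0.2,"dz":10,"twist":0},{"grip":0.4,"dx":0.2,"dy":-0.2,"dz":12.5,"twist":0},{"grip":0.4,"dx":0.2,"dy":-0.2,"dz":14.5,"twist":0},{"grip":0.4,"dx":0.2,"dy":-0.2,"dz":15.2,"twist":0},{"grip":0.4,"dx":0.2,"dy":-0.2,"dz":15.2,"twist":0}]' 20
python3 go.py 0 -.140 .078 90
python3 - <<'E'
from h import *
c=capture("scene"); cv2.imwrite("pics/s3.png",cv2.resize(c["frame"][140:340,180:400,::-1],(660,600),interpolation=cv2.INTER_CUBIC))
E
```

```text
clock: 3.35
ee_pos: [0.6796, -0.0475, 0.0767]
eef_rot: [-1.95, -2.458, 0.003]
force: [0.1, 1.0, -0.8]
opening: 0.0512
at loader mm [  -4.5 -142.2   76.7] yaw 89.6 | dxyz cm [ 0.22  0.45 -0.13] twist -0.4 F [ 0.1  1.  -0.8] open 0.0512 t 3.35
```

View pics/s3.png

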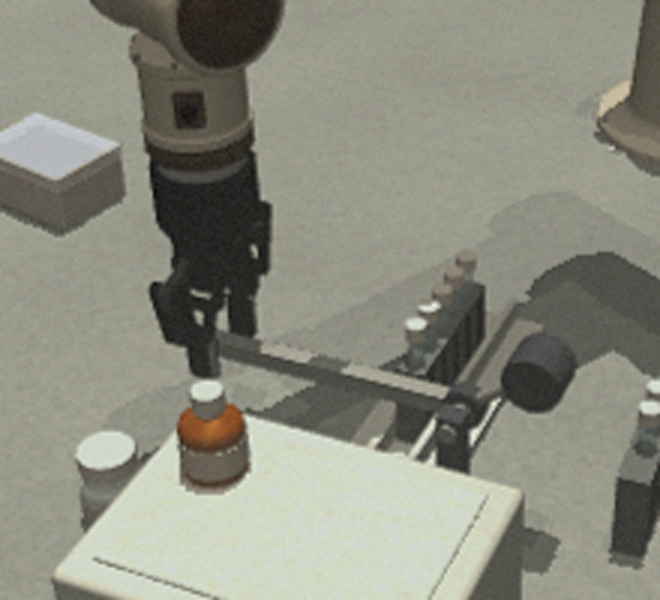

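The jaws straddle the arm near its end: one finger in front at (205,355), one behind at (240,320). I'll centre on the bar and close at 20 N.

```bash
python3 -m creep '[{"grip":0.4,"dx":0.2,"dy":0.45,"dz":-0.1,"twist":0},{"grip":0.4,"dx":0.2,"dy":0.45,"dz":-0.1,"twist":0},{"grip":0.6,"dx":0.2,"dy":0.45,"dz":-0.1,"twist":0}]' 20
python3 go.py 0 -.140 .078 90
python3 -m creep '[{"grip":0.8,"dx":0,"dy":0,"dz":0,"twist":0},{"grip":0.8,"dx":0,"dy":0,"dz":0,"twist":0},{"grip":0.9,"dx":0,"dy":0,"dz":0,"twist":0},{"grip":0.9,"dx":0,"dy":0,"dz":0,"twist":0},{"grip":0.9,"dx":0,"dy":0,"dz":0,"twist":0},{"grip":0.9,"dx":0,"dy":0,"dz":0,"twist":0}]' 20
python3 go.py 0 -.140 .078 90
```

```text
clock: 3.65
ee_pos: [0.6869, -0.045, 0.0826]
eef_rot: [1.95, 2.459, 0.003]
force: [-0.8, 0.6, -0.6]
opening: 0.0406
at loader mm [   3.2 -141.4   82.6] yaw 89.6 | dxyz cm [ 0.14 -0.32  0.46] twist -0.4 F [-0.8  0.6 -0.6] open 0.0406 t 3.65
clock: 4.15
ee_pos: [0.6849, -0.0451, 0.081]
eef_rot: [-1.951, -2.461, 0.002]
force: [-4.8, -0.9, 5.5]
opening: 0.0136
at loader mm [   1.2 -141.    81. ] yaw 89.6 | dxyz cm [ 0.1  -0.12  0.3 ] twist -0.4 F [-4.8 -0.9  5.5] open 0.0136 t 4.15
```

```bash
python3 -m creep '[{"grip":0.9,"dx":0.06,"dy":0,"dz":-1.6,"twist":0},{"grip":0.9,"dx":0.26,"dy":0,"dz":-3.2,"twist":0},{"grip":0.9,"dx":0.6,"dy":0,"dz":-4.8,"twist":0},{"grip":0.9,"dx":1.0,"dy":0,"dz":-6.3,"twist":0},{"grip":0.9,"dx":1.6,"dy":0,"dz":-7.8,"twist":0},{"grip":0.9,"dx":2.3,"dy":0,"dz":-9.3,"twist":0},{"grip":0.9,"dx":3.1,"dy":0,"dz":-10.7,"twist":0},{"grip":0.9,"dx":4.0,"dy":0,"dz":-12,"twist":0}]' 20
python3 go.py 0 -.060 .25 90
python3 - <<'E'
from h import *
c=capture("scene"); cv2.imwrite("pics/s4.png",cv2.resize(c["frame"][140:340,180:400,::-1],(660,600),interpolation=cv2.INTER_CUBIC))
E
```

```text
clock: 4.82
ee_pos: [0.675, -0.0049, 0.2009]
eef_rot: [-1.951, -2.46, 0.002]
force: [-3.4, 2.2, -4.1]
opening: 0.0139
at loader mm [  1.1 -99.7 200.9] yaw 89.6 | dxyz cm [ 3.98 -0.15 -4.9 ] twist -0.4 F [-3.4  2.2 -4.1] open 0.0139 t 4.82
```

View pics/s4.png

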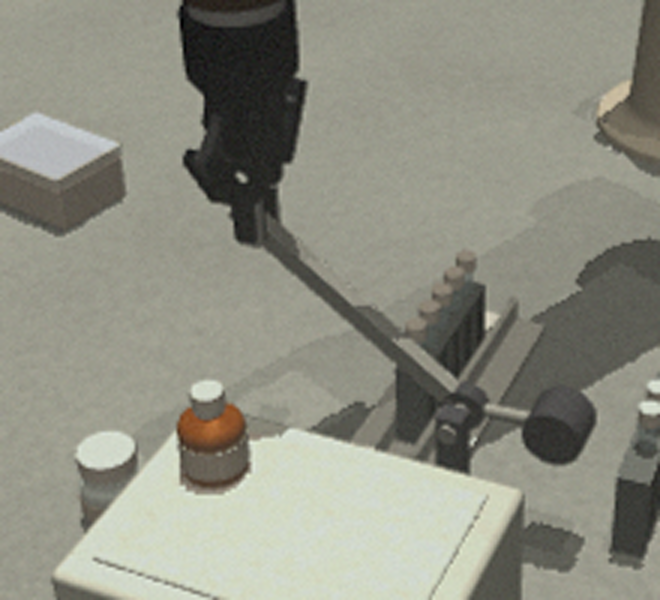

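The arm is held at the pads (260,225), raised about 0.64 rad, and the bar is turning freely between them. I'll carry on past the balance point and open.

```bash
python3 -m creep '[{"grip":0.9,"dx":1.3,"dy":0,"dz":-1.55,"twist":0},{"grip":0.9,"dx":2.7,"dy":0,"dz":-3.0,"twist":0},{"grip":0.9,"dx":4.25,"dy":0,"dz":-4.2,"twist":0},{"grip":0.9,"dx":5.95,"dy":0,"dz":-5.3,"twist":0},{"grip":0.9,"dx":7.7,"dy":0,"dz":-6.25,"twist":0},{"grip":0.9,"dx":8.85,"dy":0,"dz":-6.7,"twist":0},{"grip":0.9,"dx":8.85,"dy":0,"dz":-6.7,"twist":0}]' 20
python3 go.py 0 -.060 .25 90
python3 -m creep '[{"grip":0.5,"dx":0,"dy":0,"dz":0,"twist":0},{"grip":0.4,"dx":0,"dy":0,"dz":0,"twist":0},{"grip":0.4,"dx":0,"dy":0,"dz":0,"twist":0},{"grip":0.4,"dx":0,"dy":0,"dz":0,"twist":0},{"grip":0.4,"dx":0,"dy":0,"dz":0,"twist":0},{"grip":0.4,"dx":0,"dy":0,"dz":0,"twist":0},{"grip":0.4,"dx":0,"dy":0,"dz":0,"twist":0},{"grip":0.4,"dx":0,"dy":0,"dz":0,"twist":0}]' 20
python3 go.py -.30 -.060 .30 0
python3 - <<'E'
from h import *
c=capture("scene"); cv2.imwrite("pics/s5.png",cv2.resize(c["frame"][100:340,180:400,::-1],(550,600),interpolation=cv2.INTER_CUBIC))
E
```

```text
clock: 5.45
ee_pos: [0.6534, 0.0839, 0.2693]
eef_rot: [-1.947, -2.461, 0.003]
force: [-10.6, -1.0, -2.3]
opening: 0.0136
at loader mm [  0.9  -8.3 269.3] yaw 89.7 | dxyz cm [-5.18 -0.06  1.92] twist -0.3 F [-10.6  -1.   -2.3] open 0.0136 t 5.45
clock: 6.12
ee_pos: [0.6561, 0.0802, 0.2673]
eef_rot: [-1.953, -2.461, -0.0]
force: [-0.6, -0.1, -0.1]
opening: 0.0511
at loader mm [  2.7 -12.6 267.3] yaw 89.5 | dxyz cm [ -4.99 -30.23  -3.27] twist 89.5 F [-0.6 -0.1 -0.1] open 0.0511 t 6.12
```

View pics/s5.png

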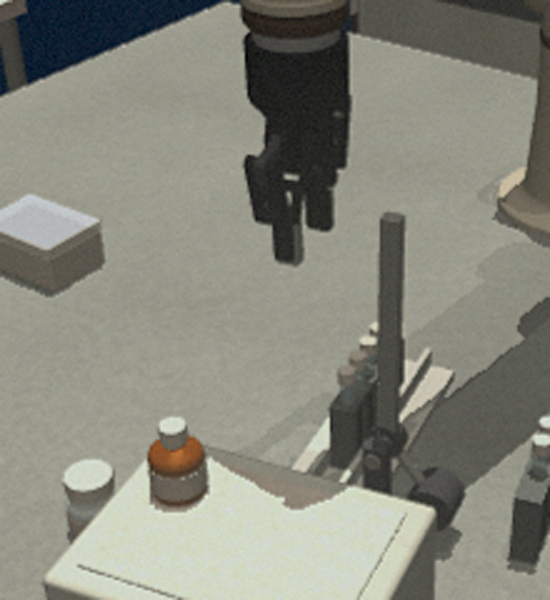

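The arm stands upright at its upper stop (390,215–430), clear of the gripper. Next I'll go behind the rack.

```bash
python3 -m creep '[{"grip":0.9,"dx":0,"dy":-4,"dz":0,"twist":7},{"grip":0.9,"dx":0,"dy":-8,"dz":0,"twist":14},{"grip":0.9,"dx":0,"dy":-12,"dz":0,"twist":21},{"grip":1,"dx":0,"dy":-16,"dz":0,"twist":28},{"grip":1,"dx":0.5,"dy":-20,"dz":0,"twist":35},{"grip":1,"dx":1.2,"dy":-22,"dz":0,"twist":42},{"grip":1,"dx":1.2,"dy":-22.5,"dz":0,"twist":49},{"grip":1,"dx":1.2,"dy":-22.5,"dz":0,"twist":56}]' 20
python3 -m creep '[{"grip":1,"dx":0,"dy":0,"dz":2,"twist":7},{"grip":1,"dx":0,"dy":0,"dz":4,"twist":14},{"grip":1,"dx":0,"dy":0,"dz":6,"twist":21},{"grip":1,"dx":0,"dy":0,"dz":8,"twist":28},{"grip":1,"dx":0,"dy":0,"dz":8,"twist":33.5},{"grip":1,"dx":0,"dy":0,"dz":8,"twist":33.5}]' 20
python3 go.py -.215 0 .055 0
```

```text
clock: 6.83
ee_pos: [0.4329, 0.0408, 0.2676]
eef_rot: [2.883, 1.247, 0.001]
force: [-0.5, -0.5, 0.2]
opening: 0.0001
clock: 7.33
ee_pos: [0.4332, 0.0409, 0.186]
eef_rot: [-3.119, -0.37, 0.004]
force: [0.1, -0.6, 1.1]
opening: 0.0002
at loader mm [-223.2    1.7  186. ] yaw -0.1 | dxyz cm [ 0.85  0.18 13.1 ] twist -0.1 F [ 0.1 -0.6  1.1] open 0.0002 t 7.33
```

```bash
python3 -m creep '[{"grip":1,"dx":0,"dy":0.3,"dz":3,"twist":0},{"grip":1,"dx":0,"dy":0.3,"dz":6,"twist":0},{"grip":1,"dx":0,"dy":0.3,"dz":9,"twist":0},{"grip":1,"dx":0,"dy":0.3,"dz":11.5,"twist":0},{"grip":1,"dx":0,"dy":0.3,"dz":13,"twist":0},{"grip":1,"dx":0,"dy":0.3,"dz":13,"twist":0},{"grip":1,"dx":0,"dy":0.3,"dz":13,"twist":0}]' 20
python3 go.py -.180 0 .055 0
python3 - <<'E'
from h import *
c=capture("top"); P=pts(c,best(c,"rack"));P=P[(P[:,2]>.06)&(P[:,2]<.1)]
print(cv2.minAreaRect((P[:,:2]*1000).astype(np.float32)))
cv2.imwrite("pics/t6.png",cv2.resize(c["frame"][170:320,230:390,::-1],(640,600),interpolation=cv2.INTER_CUBIC))
E
```

```text
clock: 7.92
ee_pos: [0.4352, 0.0378, 0.0577]
eef_rot: [-3.119, -0.376, 0.0]
force: [-0.3, 0.7, 0.4]
opening: 0.0001
at loader mm [-222.    -1.8   57.7] yaw 0.2 | dxyz cm [ 4.21 -0.17  0.27] twist 0.2 F [-0.3  0.7  0.4] open 0.0001 t 7.92
((554.11669921875, 65.24332427978516), (127.62498474121094, 24.351259231567383), 13.883625030517578)
```

View pics/t6.png

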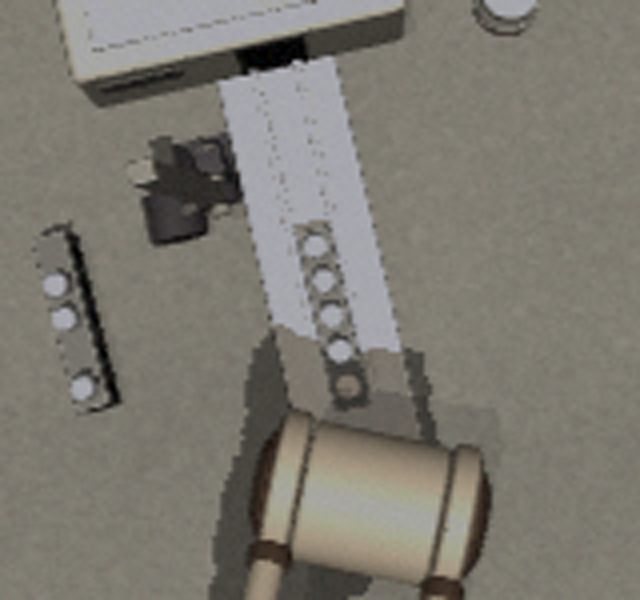

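The rack is undisturbed at (300–365, 220–405), the tool is behind it, and the lane is clear with the arm up. I'll push gently.

```bash
python3 -m creep '[{"grip":1,"dx":1.5,"dy":0,"dz":0.2,"twist":0},{"grip":1,"dx":3,"dy":0,"dz":0.2,"twist":0},{"grip":1,"dx":3.6,"dy":0,"dz":0.2,"twist":0},{"grip":1,"dx":4.2,"dy":0,"dz":0.2,"twist":0},{"grip":1,"dx":4.8,"dy":0,"dz":0.2,"twist":0},{"grip":1,"dx":5.4,"dy":0,"dz":0.2,"twist":0},{"grip":1,"dx":6.0,"dy":0,"dz":0.2,"twist":0},{"grip":1,"dx":6.6,"dy":0,"dz":0.2,"twist":0}]' 20
python3 go.py -.046 -.002 .055 0
python3 -m creep '[{"grip":1,"dx":0.6,"dy":0,"dz":0,"twist":0},{"grip":1,"dx":1.2,"dy":0,"dz":0,"twist":0},{"grip":1,"dx":1.8,"dy":0,"dz":0,"twist":0},{"grip":1,"dx":2.4,"dy":0,"dz":0,"twist":0},{"grip":1,"dx":3.0,"dy":0,"dz":0,"twist":0},{"grip":1,"dx":3.6,"dy":0,"dz":0,"twist":0},{"grip":1,"dx":4.0,"dy":0,"dz":0,"twist":0},{"grip":1,"dx":4.2,"dy":0,"dz":0,"twist":0}]' 20
python3 go.py -.046 -.002 .055 0
python3 - <<'E'
from h import *
from go import O,u,v
for n in("top","scene"):
  c=capture(n); m=best(c,"rack")
  if m is None: print("none");continue
  P=pts(c,m);P=P[(P[:,2]>.06)&(P[:,2]<.13)]-O
  print(n,"rack x",np.percentile(P@u,[1,50,99]),"y",np.percentile(P@v,[2,50,98]))
E
```

```text
clock: 8.68
ee_pos: [0.499, 0.0535, 0.0553]
eef_rot: [-3.119, -0.374, 0.001]
force: [-3.0, -0.4, 2.3]
opening: 0.0003
at loader mm [-156.3   -1.5   55.3] yaw 0.1 | dxyz cm [11.03  0.06  0.02] twist 0.1 F [-3.  -0.4  2.3] open 0.0003 t 8.68
clock: 9.35
ee_pos: [0.5406, 0.0635, 0.0552]
eef_rot: [3.119, 0.374, 0.001]
force: [-3.5, -0.8, 2.4]
opening: 0.0002
at loader mm [-113.5   -1.6   55.2] yaw 0.1 | dxyz cm [6.75 0.05 0.03] twist 0.1 F [-3.5 -0.8  2.4] open 0.0002 t 9.35
top rack x [-0.04560442 -0.01388225  0.02448969] y [-0.0131459  -0.00310124  0.00794522]
scene rack x [-0.0956713  -0.02097712  0.02916626] y [-0.01190983  0.00238162  0.00988884]
```

The push is steady at about 3.5 N. The rack's front is at x ≈ 27 mm, so about 67 mm remain.

```bash
python3 -m creep '[{"grip":1,"dx":0.6,"dy":0,"dz":0,"twist":0},{"grip":1,"dx":1.3,"dy":0,"dz":0,"twist":0},{"grip":1,"dx":2.0,"dy":0,"dz":0,"twist":0},{"grip":1,"dx":2.7,"dy":0,"dz":0,"twist":0},{"grip":1,"dx":3.4,"dy":0,"dz":0,"twist":0},{"grip":1,"dx":4.1,"dy":0,"dz":0,"twist":0},{"grip":1,"dx":4.7,"dy":0,"dz":0,"twist":0},{"grip":1,"dx":5.2,"dy":0,"dz":0,"twist":0}]' 20
python3 go.py -.046 -.002 .055 0
python3 -m creep '[{"grip":1,"dx":0.3,"dy":0,"dz":0,"twist":0},{"grip":1,"dx":0.6,"dy":0,"dz":0,"twist":0},{"grip":1,"dx":0.8,"dy":0,"dz":0,"twist":0},{"grip":1,"dx":1.0,"dy":0,"dz":0,"twist":0},{"grip":1,"dx":1.0,"dy":0,"dz":0,"twist":0}]' 20
python3 go.py -.046 -.002 .055 0
```

```text
clock: 10.22
ee_pos: [0.5912, 0.0758, 0.0553]
eef_rot: [-3.119, -0.374, -0.0]
force: [-1.3, -0.1, -0.1]
opening: -0.0001
at loader mm [-61.5  -1.5  55.3] yaw 0.1 | dxyz cm [1.55 0.05 0.03] twist 0.1 F [-1.3 -0.1 -0.1] open -0.0001 t 10.22
clock: 10.63
ee_pos: [0.6005, 0.078, 0.0554]
eef_rot: [3.119, 0.374, 0.001]
force: [0.6, 1.1, 0.3]
opening: 0.0001
at loader mm [-51.9  -1.6  55.4] yaw 0.1 | dxyz cm [0.59 0.05 0.04] twist 0.1 F [0.6 1.1 0.3] open 0.0001 t 10.63
```

```bash
for i in 1 2 3; do python3 -m creep '[{"grip":1,"dx":0.1,"dy":0,"dz":0,"twist":0},{"grip":1,"dx":0.2,"dy":0,"dz":0,"twist":0}]' 20 | grep -E "force|ee_pos"; done
python3 go.py -.046 -.002 .055 0
```

```text
ee_pos: [0.6018, 0.0784, 0.0554]
force: [-1.7, -0.0, 1.1]
ee_pos: [0.6039, 0.0789, 0.0554]
force: [-2.3, -0.5, 1.2]
ee_pos: [0.606, 0.0794, 0.0554]
force: [-2.1, -1.0, 3.5]
at loader mm [-46.2  -1.5  55.4] yaw 0.1 | dxyz cm [0.02 0.05 0.04] twist 0.1 F [-2.1 -1.   3.5] open -0.0003 t 11.13
```

No stop felt yet, so I'll continue in 1 mm rows until the force rises.

```bash
for i in 1 2 3 ; do python3 -m creep '[{"grip":1,"dx":0.1,"dy":0,"dz":0,"twist":0},{"grip":1,"dx":0.1,"dy":0,"dz":0,"twist":0}]' 20 | grep -E "force|ee_pos"; done
python3 go.py -.046 -.002 .055 0
```

```text
ee_pos: [0.6071, 0.0796, 0.0554]
force: [-3.4, -1.2, 1.4]
ee_pos: [0.607, 0.0796, 0.0554]
force: [-7.7, -2.3, 5.7]
ee_pos: [0.607, 0.0797, 0.0554]
force: [-11.3, -3.3, 8.3]
at loader mm [-45.2  -1.5  55.4] yaw 0.1 | dxyz cm [-0.08  0.05  0.04] twist 0.1 F [-11.3  -3.3   8.3] open -0.0001 t 11.63
```

The tool has stopped at x = -45 mm and the force climbs with every millimetre commanded, so the rack is on the stop. I'll back straight off, raise the tool, and check.

```bash
python3 -m creep '[{"grip":1,"dx":-0.2,"dy":0,"dz":0,"twist":0},{"grip":1,"dx":-0.5,"dy":0,"dz":0,"twist":0},{"grip":1,"dx":-2,"dy":0,"dz":0,"twist":0},{"grip":1,"dx":-5,"dy":0,"dz":0,"twist":0},{"grip":1,"dx":-8,"dy":0,"dz":0,"twist":0},{"grip":1,"dx":-11,"dy":0,"dz":-2,"twist":0},{"grip":1,"dx":-14,"dy":0,"dz":-5,"twist":0},{"grip":1,"dx":-16,"dy":0,"dz":-8,"twist":0}]' 20
python3 -m creep '[{"grip":1,"dx":0,"dy":0,"dz":-3,"twist":0},{"grip":1,"dx":0,"dy":0,"dz":-5,"twist":0},{"grip":1,"dx":0,"dy":0,"dz":-5,"twist":0}]' 20
python3 - <<'E'
from h import *
from go import O,u,v
A=[]
for n in("top","scene"):
  c=capture(n); A.append(c["frame"][140:340,180:400] if n=="scene" else c["frame"][100:300,220:440])
  for t in ("rack","spare_rack","pot","reagent"):
    m=best(c,t)
    if m is None: print(t,"none");continue
    P=pts(c,m); Q=P-O; Q=Q[(Q[:,2]>.06)]
    print(n,t,"med",np.median(P,0).round(3),"lx",np.percentile(Q@u,[1,50,99]).round(3),"ly",np.percentile(Q@v,[2,50,98]).round(3)) if len(Q) else print(n,t,np.median(P,0).round(3))
cv2.imwrite("pics/fin.png",cv2.resize(np.hstack(A)[:,:,::-1],(800,364),interpolation=cv2.INTER_CUBIC))
print(get_obs()["force"].round(1))
E
```

```text
clock: 12.3
ee_pos: [0.4503, 0.0424, 0.1345]
eef_rot: [-3.118, -0.373, 0.005]
force: [0.7, -0.6, 0.9]
opening: 0.0002
clock: 12.55
ee_pos: [0.4568, 0.0418, 0.1908]
eef_rot: [3.116, 0.373, 0.018]
force: [0.4, -1.4, 1.1]
opening: 0.0
top rack med [0.676 0.096 0.083] lx [-0.034  0.027  0.094] ly [-0.014 -0.003  0.009]
top spare_rack med [0.548 0.248 0.069] lx [-0.125 -0.063  0.002] ly [0.167 0.178 0.191]
top pot med [ 0.79  -0.061  0.058] lx [0.085 0.103 0.124] ly [-0.201 -0.183 -0.164]
top reagent med [0.807 0.077 0.166] lx [0.133 0.149 0.18 ] ly [-0.071 -0.051 -0.032]
scene rack med [0.662 0.098 0.089] lx [-0.031  0.019  0.088] ly [-0.008  0.002  0.01 ]
scene spare_rack med [0.578 0.262 0.067] lx [-0.119 -0.037  0.005] ly [0.17  0.183 0.194]
scene pot med [ 0.806 -0.055  0.055] lx [0.087 0.11  0.123] ly [-0.198 -0.181 -0.164]
scene reagent med [0.824 0.085 0.161] lx [0.14  0.166 0.179] ly [-0.073 -0.047 -0.032]
[0.1 0.3 0.1]
```

View pics/fin.png

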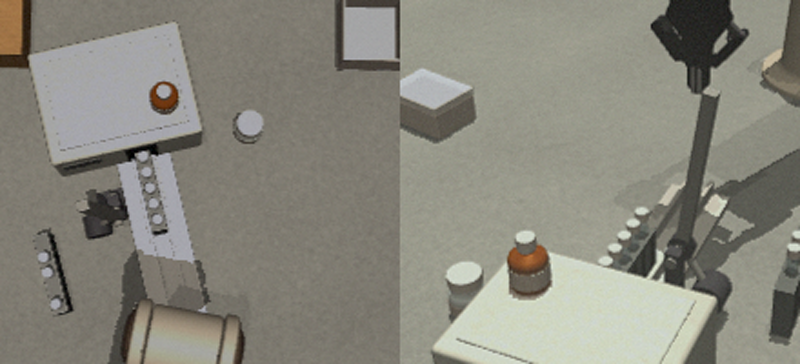

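The rack lies against the intake (top view, 140–165, 150–232), spanning x = -34 to 94 mm. The arm is upright (705,95 to 680,250), and the pot, reagent and spare rack haven't moved. I'll hand it in.

```bash
python3 -c "
from workcell import *
print(close_job())"
```

```text
the job is handed in; nothing more can be done
None
```

The gate arm is raised and staying up by itself, and the rack is home against the intake. I handed the job in at about 13 s of the 51 s allowed.

- **Gate:** The tool can only point straight down, so I could not push the arm up from below. I pinched its free end lightly (20 N) and lifted it along its arc to about 1.2 rad. When I opened the jaws, it swung on to its upper stop and stayed there in every later picture.
- **Rack:** I pushed it along the lane at its rear end with the closed fingers. The push force stayed at about 3 N. The rack then stopped dead and the force rose to about 12 N sideways, with about 8 N vertical as well, before I backed off.
- **Last checks:** The top view puts the rack at x = -34 to 94 mm, against -35 to 95 mm for fully home. The scene view gives -31 to 88 mm, but there the arm and housing hide part of the rack. The pot, reagent bottle and spare rack are where they started, to within about 3 mm. I did not re-measure the tip box, beaker, stapler or wash bottle; the tool stayed well above or away from them. The robot was touching nothing at hand-in.
- **Problem on the way:** One move call was refused because its rows left out some keys. It did not move the arm.

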